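Change the label cassette in the date-label printer

TASK

The date-label printer has run out: push its empty cassette down to release the push-push catch so that it pops up, lift it out and stand it upright in the free half of the refill tray. Then put the full cassette from the tray into the bay and press it down until the catch holds it there by itself. Feel for the end of the travel and never force the mechanism, neither pushing nor pulling, and leave everything else where it stands.

Things in the scene. Friction and masses are not known exactly. Their poses are not given: they have to be found in the camera images.
- printer: The date-label printer: white and grey box 200 mm deep (its x) x 150 mm wide (its y) x 108 mm tall, label outlet in the front (-x) face, fixed to the table. Origin on the table under the middle of its cassette bay; x points to its back, y to its left, z up.
- bay_mouth (a point): Centre of the printer's cassette bay at deck height, 108 mm above the table. The bay is an upright well open at the top, 79 mm along the printer's x and 35 mm along its y (1.5 mm clearance each side of a cassette), with a black lip round it, bevelled inwards and outwards, 8 mm wide and 4 mm higher than the deck. Lower a cassette in slowly and give way to side forces.
- bay_floor (a point): Top of the sprung black carriage that is the bay's floor, with a push-push catch: up, a cassette on it stands 52 mm above the deck; pressed to the end of its travel and let go, it is caught with the cassette 28 mm above the deck; pressed to the end and let go again, it pops up. The spring resists with 5 N (up) to 11 N (end of travel).
- catch (a point): The catch, hidden in the back of the printer, beside the bay. It trips only at the very end of travel, 5 to 16 mm below the caught height; where exactly differs from printer to printer (wear, adjustment) and cannot be seen. There the carriage meets a stiff rubber stop and the force climbs steeply: go slowly; 14 to 20 N means that it has tripped, above 30 N it breaks.
- empty_cassette_mid (a point): Empty label cassette: grey upright block with ribbed blue cap, 76 mm long (its x), 32 mm thick (its y), 88 mm tall, 0.1 to 0.21 kg; round side windows black. Grip it across the thickness near the top; fits either way round. This point is its centre, 44 mm above its underside; z up. At the start it is caught down in the bay, a hook holding its end groove: it lifts out only when popped up.
- full_cassette_mid (a point): Full label cassette: grey upright block with ribbed blue cap, 76 mm long (its x), 32 mm thick (its y), 88 mm tall, 0.1 to 0.21 kg; round side windows white with labels. Grip it across the thickness near the top; fits either way round. This point is its centre, 44 mm above its underside; z up. At the start it stands in the +y half of the tray.
- tray: Refill tray, grey, fixed: open, 125 mm (its x) x 205 mm (its y), walls 26 mm tall and 3 mm thick, floor 3 mm above the table. Origin under its middle on the table; y along its long side, z up. The full cassette stands about 48 mm to the +y side of the middle, the -y half is free.
- shaker_steel: Bystander, loose: steel dredge shaker with a handle, 69x96x105 mm. Origin at its underside.
- spice_jar: Bystander, loose: green-capped spice jar, 46 mm across, 106 mm tall. Origin at its underside.
- deli_tub: Bystander, loose: empty clear deli tub, 114 mm across, 75 mm tall. Origin at its underside.
- label_tape: Bystander, loose: roll of tan tape lying flat, 104 mm across, 25 mm tall. Origin at its underside.
- marker: Bystander, loose: white marker with a black cap lying flat, 135 mm long. Origin at its underside.

How it is judged:
By the outcome, as a careful person would: the job done as asked, in the order asked, and still so for the second after the job is handed in, with the robot touching nothing.
It also fails if it takes over 69 s, if anything falls off the work surface, if the arm or the gripper's body presses on something with over 40 N, if the wrist force passes 120 N, or if a joint passes its speed limit or range.

ROBOT

A 6-joint arm with a two-finger parallel gripper is mounted at the origin on a cart in front of the work surface, level with it; the furniture and walls round the work are solid. World frame = base frame: x ahead of the robot, y to its left, z up, the work surface at z = 0. Lengths are in mm, angles in rad, forces in N, time in s.
With the tool pointing down it reaches from about 275 to 1000 mm from the base axis. Payload 8.4 kg.
Tool frame: the origin (TCP) lies at the very end of the fingers, on their centre line; the grasp point (between the pads) lies 19 mm behind it (r.tcp_to_grasp is the distance from the TCP to the grasp point, in mm); z points along the fingers, y is the line along which they close (so a half turn about z gives the same grasp; the last joint's range is limited). The gripper opens to 85 mm and grips with 20 to 120 N. Pads are 22 mm wide; open, the fingers measure 114 mm over their backs; the gripper's body (76 mm by 85 mm) begins 54 mm behind the grasp point. The pads swing forward as they close: fully open they stand 13 mm farther back than shut.
Start: joints at [-1.336, 0.353, 1.633, -0, 1.155, -0.002], TCP at [146.619, -607.561, 231.281] pointing down, gripper open.
Joint ranges: [-2.63, 2.63], [-0.92, 2.1], [0.06, 2.66], [-1.3, 4.44], [0, 2.69], [-3.02, 3.02]. Speed limits (rad/s): [2.22, 2.22, 2.79, 3.14, 3.14, 3.14].

INTERFACE

Orientations are given as [roll, pitch, yaw] about the fixed x, y, z axes, in that order (R = Rz(yaw) Ry(pitch) Rx(roll)).
In Python, from rig import r gives the robot as it stands. The module is installed in compiled form; this text tells all that it offers.
- The arm moves only by the tool play_rows, never from a script. Its argument "rows" is a list of rows, each an object with "dp": the shift along the tool's x, y, z in units of 40 mm (1.0 is 40 mm), a list of three; "turn": the turn, a rotation vector about the tool's x, y, z in units of 6 degrees (1.0 is 6 degrees), a list of three; "fingers": the closure, from 0 (fully open) to 1 (shut). In form: [{"dp": [tx, ty, tz], "turn": [wx, wy, wz], "fingers": fingers}, ...]. A call has 1 to 5 rows; each row shifts and turns the commanded pose from where the row before left it, along the tool's axes as they then stand; what a row does not reach is not made up. A row lasts 1/12 s, in which the tool goes at most 41.7 mm and 7.16 degrees, less where a joint would pass 70% of its speed; a pose out of reach is approached as far as the arm can. A call is refused whole if a number of a shift passes 1 or a number of a turn 1, either way. A call with a gripper value outside its range is refused whole. The fingers move at their own pace and stop on an object; "force" is the grip in N (left out, the last holds). Time passes only in rows, so rows that do not move let the fingers close. It gives the time, the measured TCP pose, the force, the opening and the grip force at its end, in the units of the state.
- r.sense(): the state, without advancing time (a new reading comes with each control period).
- r.grab_frame(name): name is "side" or "top" or "wrist"; returns a dict with "pixels" (384x512x3 uint8, red, green, blue), "fx", "fy", "cx", "cy" (pixels), "pose" (4x4, takes a point from camera to world coordinates). Camera axes: x right, y down, z forward; pixel columns grow to the right and rows downward; lengths in mm; the calibration is good to about 2 mm. A picture is of the moment at which its call begins. There is no depth.
- r.sign_off(): hands the job in; it is judged then, once.
The state is a dict: "clock": time; "qpos": joint angles; "qvel": joint speeds; "joint_efforts": joint torques, N m; "eef_pos": TCP position; "tcp_rot": TCP orientation; "contact_force": force on the tool from outside, world axes, zero at the start; "wrist_torque": the same for the moment, N m; "opening": opening from 0.0 (shut) to 1.0 (fully open); "grasp_force": force on a finger pad.
Only numpy, scipy, OpenCV 4.12 (cv2) and the standard library are available. Lean on these libraries where they do the work, as an engineer would, in place of code of your own. Each camera call takes 0.05 s, during which the arm holds its last target. There are 200 camera calls.

## Working session

There is one attempt and no reset: what is moved stays moved. The work goes in short steps, Python scripts to look and compute and a tool call to move; the robot and the scene stay as the last step left them, time stands still between calls to the robot, and variables do not carry over. Pictures are saved under pics/ and viewed, at most 10 in all, crops included, and the job is handed in when it is done.

Besides the shell and the picture viewer there is one more tool, called after "Emit:" by a JSON object that holds its "name" and its "arguments". play_rows: Moves the arm, as the interface text tells. Its arguments: {"type":"object","properties":{"rows":{"type":"array"},"force":{"type":"number"}},"required":["rows"]}

```bash
mkdir -p pics; python3 - <<'E'
from rig import r
import cv2
print(r.sense(), r.tcp_to_grasp)
for n in ("top","side"):
    f=r.grab_frame(n); cv2.imwrite(f"pics/{n}0.png",cv2.resize(f["pixels"][:,:,::-1],(800,600),interpolation=cv2.INTER_CUBIC))
    print(n,f["fx"],f["fy"],f["cx"],f["cy"],f["pose"].round(4).tolist())
E
```

```text
{'clock': 0.0, 'qpos': array([-1.33638872e+00,  3.53653133e-01,  1.63413068e+00,  5.88495360e-07,
        1.15517658e+00, -2.41339128e-03]), 'qvel': array([ 6.82892254e-05, -1.12878547e-03, -1.02187409e-04, -3.84038102e-04,
        2.27840318e-04,  8.76788714e-04]), 'joint_efforts': array([-1.77004971e-03, -6.05254698e+01, -3.42070842e+01, -1.23486579e-04,
        9.04038985e-03,  2.19138542e-05]), 'eef_pos': array([ 146.51717585, -607.10370592,  230.56003543]), 'tcp_rot': array([-3.14022491e+00, -3.83896498e-06,  2.36820757e-01]), 'contact_force': array([ 0.53662837, -0.08370119, -0.33700827]), 'wrist_torque': array([ 0.05186677, -0.04272358,  0.02502087]), 'grasp_force': 0.0, 'opening': 1.0017227214852584} 18.700000000000003
top 416.43932960242887 416.43932960242887 260.52927456885294 187.10444258886497 [[0.0153, -0.9988, 0.0465, 388.7264], [-0.9999, -0.0152, 0.0019, -154.5149], [-0.0012, -0.0465, -0.9989, 1396.9851], [0.0, 0.0, 0.0, 1.0]]
side 493.87865850679657 493.87865850679657 253.38460343787364 189.66130395173192 [[0.7463, -0.464, 0.4772, -259.1369], [-0.6654, -0.5011, 0.5533, -1012.9869], [-0.0176, -0.7305, -0.6827, 1161.6669], [0.0, 0.0, 0.0, 1.0]]
```

View pics/top0.png

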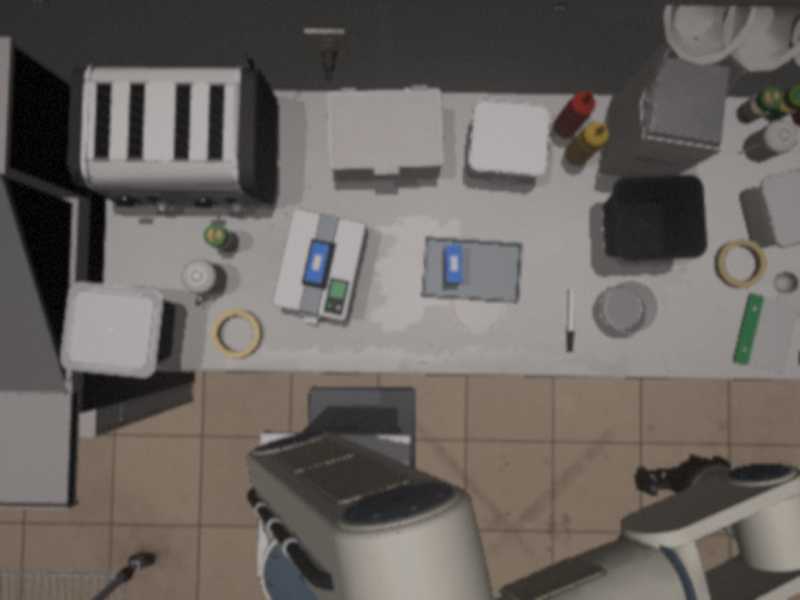

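View pics/side0.png

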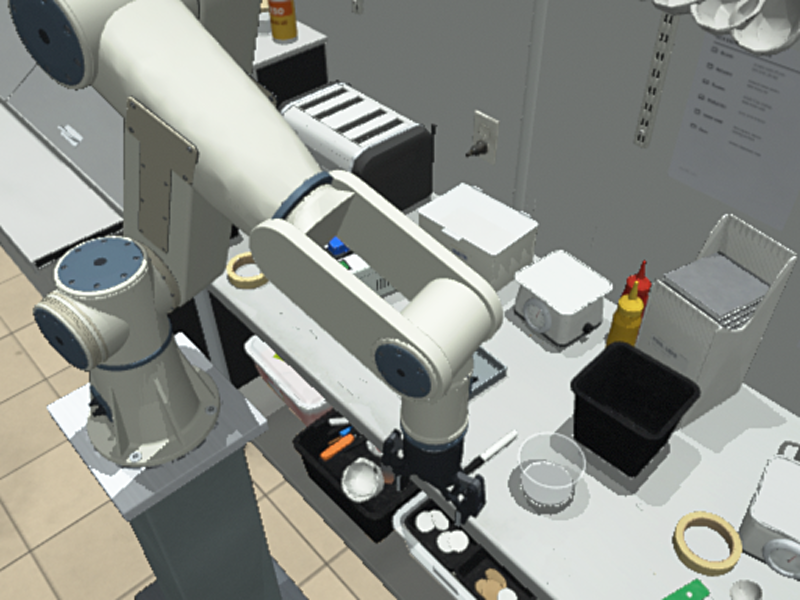

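The top view shows the printer around (320,265) with the empty cassette's blue cap at (318,262), the full one's cap at (454,265) and the tray with corners about (425,238)–(520,300). The side view is mostly blocked by the arm. Next I'll find the caps and the tray numerically.

```bash
cat > h.py <<'E'
import numpy as np, cv2
from rig import r
def ray(f,u,v,z):
    P=f["pose"]; d=P[:3,:3]@np.array([(u-f["cx"])/f["fx"],(v-f["cy"])/f["fy"],1.])
    o=P[:3,3]; return o+d*(z-o[2])/d[2]
def blue(f,zs=None,minA=80):
    p=f["pixels"].astype(int); m=((p[...,2]>p[...,0]+50)&(p[...,2]>p[...,1]+30)).astype(np.uint8)
    m=cv2.morphologyEx(m,cv2.MORPH_CLOSE,np.ones((7,7),np.uint8))
    cs,_=cv2.findContours(m,cv2.RETR_EXTERNAL,cv2.CHAIN_APPROX_NONE)
    return [c[:,0,:] for c in cs if cv2.contourArea(c)>minA]
def rectw(f,c,z):
    w=np.array([ray(f,u,v,z)[:2] for u,v in c],np.float32)
    (x,y),s,a=cv2.minAreaRect(w); b=cv2.boxPoints(((x,y),s,a))
    e=max((b[1]-b[0],b[2]-b[1]),key=np.linalg.norm); t=np.arctan2(e[1],e[0])
    t=(t+np.pi/2)%np.pi-np.pi/2
    return np.round([x,y],1),np.round(s,1),round(float(t),3)
E
python3 - <<'E'
from h import *
f=r.grab_frame("top")
for c in blue(f):
    for z in (136,91): print(c.mean(0),z,rectw(f,c,z))
k=.64
print("tray",[ray(f,u*k,v*k,26)[:2].round() for u,v in((425,238),(521,242),(519,301),(422,296))])
print("prt",[ray(f,u*k,v*k,108)[:2].round() for u,v in((297,209),(367,226),(346,321),(275,305))])
f=r.grab_frame("wrist"); print(f["pose"].round(3).tolist(),f["fx"])
E
```

```text
[290.06451613 168.5       ] 136 (array([ 505.4, -240.8]), array([70.1, 30.4]), 0.013)
[290.06451613 168.5       ] 91 (array([ 509.5, -243.8]), array([72.6, 31.5]), 0.013)
[202.42857143 167.6984127 ] 136 (array([504. ,  24.9]), array([32.8, 77. ]), -0.176)
[202.42857143 167.6984127 ] 91 (array([508.2,  31.3]), array([34. , 79.8]), -0.176)
tray [array([ 568., -188.]), array([ 563., -391.]), array([ 438., -388.]), array([ 445., -183.])]
prt [array([612.,  70.]), array([580., -70.]), array([390., -32.]), array([420., 109.])]
[[0.233, -0.925, -0.299, 223.588], [-0.972, -0.223, -0.07, -588.858], [-0.002, 0.307, -0.952, 373.335], [0.0, 0.0, 0.0, 1.0]] 332.63231557439127
```

Emit:
{"name": "play_rows", "arguments": {"rows": [{"dp": [0.69,-0.73,-0.15],"turn": [0,0,0],"fingers": 0},{"dp": [0.69,-0.73,-0.15],"turn": [0,0,0],"fingers": 0},{"dp": [0.69,-0.73,-0.15],"turn": [0,0,0],"fingers": 0},{"dp": [0.69,-0.73,-0.15],"turn": [0,0,0],"fingers": 0},{"dp": [0.69,-0.73,-0.15],"turn": [0,0,0],"fingers": 0}]}}

```text
clock: 0.62
eef_pos: [246.9, -431.5, 261.3]
tcp_rot: [-3.141, -0.0, 0.236]
contact_force: [1.1, -0.4, 1.0]
opening: 1.003
grasp_force: 0.0
```

Emit:
{"name": "play_rows", "arguments": {"rows": [{"dp": [0.69,-0.73,0],"turn": [0,0,0],"fingers": 0},{"dp": [0.69,-0.73,0],"turn": [0,0,0],"fingers": 0},{"dp": [0.69,-0.73,0],"turn": [0,0,0],"fingers": 0},{"dp": [0.69,-0.73,0],"turn": [0,0,0],"fingers": 0},{"dp": [0.69,-0.73,0],"turn": [0,0,0],"fingers": 0}]}}

```text
clock: 1.03
eef_pos: [346.8, -257.2, 261.4]
tcp_rot: [3.141, -0.0, 0.236]
contact_force: [1.7, -0.4, 0.2]
opening: 1.003
grasp_force: 0.0
```

Emit:
{"name": "play_rows", "arguments": {"rows": [{"dp": [0.69,-0.73,0],"turn": [0,0,0],"fingers": 0},{"dp": [0.69,-0.73,0],"turn": [0,0,0],"fingers": 0},{"dp": [0.69,-0.73,0],"turn": [0,0,0],"fingers": 0},{"dp": [0.69,-0.73,0],"turn": [0,0,0],"fingers": 0},{"dp": [0.69,-0.73,0],"turn": [0,0,0],"fingers": 0}]}}

```text
clock: 1.45
eef_pos: [446.8, -82.7, 261.5]
tcp_rot: [3.141, -0.0, 0.237]
contact_force: [0.2, -0.6, -0.0]
opening: 1.003
grasp_force: 0.0
```

Emit:
{"name": "play_rows", "arguments": {"rows": [{"dp": [0.69,-0.73,0],"turn": [0,0,0.9],"fingers": 1},{"dp": [0,0,0],"turn": [0,0,1],"fingers": 1},{"dp": [0,0,0],"turn": [0,0,1],"fingers": 1},{"dp": [0,0,0],"turn": [0,0,1],"fingers": 1},{"dp": [0,0,0],"turn": [0,0,0],"fingers": 1}]}}

```text
clock: 1.87
eef_pos: [466.2, -49.3, 261.1]
tcp_rot: [3.142, 0.0, -0.175]
contact_force: [-0.1, -0.1, 0.1]
opening: 0.301
grasp_force: 0.0
```

```bash
python3 - <<'E'
from h import *
f=r.grab_frame("wrist"); cv2.imwrite("pics/w1.png",f["pixels"][:,:,::-1])
for c in blue(f,minA=400):print(c.min(0),c.max(0),[rectw(f,c,z) for z in(136,)])
E
```

```text
[139 110] [189 201] [(array([503.9,  25.6]), array([36.5, 75.6]), -0.198)]
[435  40] [484 132] [(array([ 515.8, -211.4]), array([64.6, 35.4]), 0.049)]
```

View pics/w1.png

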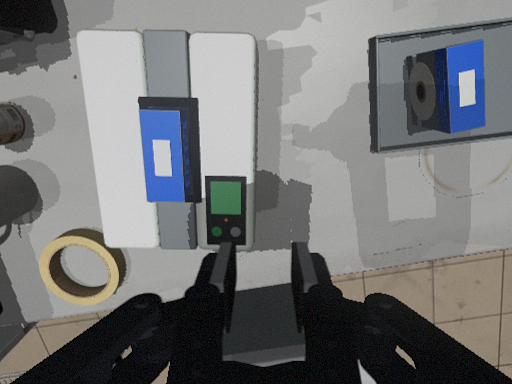

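The wrist view shows the empty cassette's cap at px (165,155) in the black lip, with the full cassette in the tray at top right. The top and wrist estimates agree on (504,25), yaw ≈ -0.19.

Emit:
{"name": "play_rows", "arguments": {"rows": [{"dp": [0.3,-0.95,0],"turn": [0,0,0.15],"fingers": 1},{"dp": [0.3,-1,0],"turn": [0,0,0],"fingers": 1},{"dp": [0,0,0.9],"turn": [0,0,0],"fingers": 1},{"dp": [0,0,0.9],"turn": [0,0,0],"fingers": 1},{"dp": [0,0,0.8],"turn": [0,0,0],"fingers": 1}]}}

```text
clock: 2.33
eef_pos: [503.9, 23.1, 156.0]
tcp_rot: [-3.141, -0.001, -0.182]
contact_force: [-0.7, 0.0, -0.7]
opening: -0.006
grasp_force: 0.0
```

Emit:
{"name": "play_rows", "arguments": {"rows": [{"dp": [0,0,0.05],"turn": [0,0,0],"fingers": 1},{"dp": [0,0,0.05],"turn": [0,0,0],"fingers": 1},{"dp": [0,0,0.05],"turn": [0,0,0],"fingers": 1},{"dp": [0,0,0.05],"turn": [0,0,0],"fingers": 1}]}}

```text
clock: 2.67
eef_pos: [505.3, 22.4, 151.1]
tcp_rot: [-3.141, -0.003, -0.187]
contact_force: [0.6, -0.8, 0.8]
opening: -0.002
grasp_force: 0.0
```

Emit:
{"name": "play_rows", "arguments": {"rows": [{"dp": [0,-0.06,0.08],"turn": [0,0,0],"fingers": 1},{"dp": [0,0,0.08],"turn": [0,0,0],"fingers": 1},{"dp": [0,0,0.08],"turn": [0,0,0],"fingers": 1},{"dp": [0,0,0.08],"turn": [0,0,0],"fingers": 1}]}}

```text
clock: 3.0
eef_pos: [504.5, 25.0, 136.7]
tcp_rot: [-3.141, -0.001, -0.187]
contact_force: [0.2, -0.0, 0.3]
opening: -0.0
grasp_force: 0.0
```

Emit:
{"name": "play_rows", "arguments": {"rows": [{"dp": [0,0,0.05],"turn": [0,0,0],"fingers": 1},{"dp": [0,0,0.05],"turn": [0,0,0],"fingers": 1},{"dp": [0,0,0],"turn": [0,0,0],"fingers": 1}]}}

```text
clock: 3.25
eef_pos: [504.4, 25.0, 132.6]
tcp_rot: [-3.142, -0.0, -0.187]
contact_force: [-2.0, 0.2, 5.9]
opening: -0.001
grasp_force: 3.3
```

Emit:
{"name": "play_rows", "arguments": {"rows": [{"dp": [0,0,0.03],"turn": [0,0,0],"fingers": 1},{"dp": [0,0,0],"turn": [0,0,0],"fingers": 1}]}}

```text
clock: 3.42
eef_pos: [504.4, 25.0, 131.6]
tcp_rot: [-3.141, -0.0, -0.187]
contact_force: [-2.4, 0.4, 7.7]
opening: -0.002
grasp_force: 3.6
```

Emit:
{"name": "play_rows", "arguments": {"rows": [{"dp": [0,0,0.03],"turn": [0,0,0],"fingers": 1},{"dp": [0,0,0],"turn": [0,0,0],"fingers": 1}]}}

```text
clock: 3.58
eef_pos: [504.4, 25.0, 130.5]
tcp_rot: [-3.141, -0.0, -0.187]
contact_force: [-1.9, 0.0, 6.8]
opening: 0.001
grasp_force: 3.8
```

Emit:
{"name": "play_rows", "arguments": {"rows": [{"dp": [0,0,0.03],"turn": [0,0,0],"fingers": 1},{"dp": [0,0,0],"turn": [0,0,0],"fingers": 1}]}}

```text
clock: 3.75
eef_pos: [504.4, 25.0, 129.5]
tcp_rot: [-3.141, -0.0, -0.187]
contact_force: [-2.8, 1.1, 12.8]
opening: -0.001
grasp_force: 6.0
```

Emit:
{"name": "play_rows", "arguments": {"rows": [{"dp": [0,0,0.02],"turn": [0,0,0],"fingers": 1},{"dp": [0,0,0],"turn": [0,0,0],"fingers": 1}]}}

```text
clock: 3.92
eef_pos: [504.5, 25.0, 129.1]
tcp_rot: [-3.141, -0.0, -0.187]
contact_force: [-4.1, -0.1, 16.9]
opening: 0.002
grasp_force: 8.2
```

Emit:
{"name": "play_rows", "arguments": {"rows": [{"dp": [0,0,0.005],"turn": [0,0,0],"fingers": 1},{"dp": [0,0,0],"turn": [0,0,0],"fingers": 1}]}}

```text
clock: 4.08
eef_pos: [504.6, 25.0, 129.1]
tcp_rot: [-3.141, -0.001, -0.187]
contact_force: [-5.7, 0.2, 17.4]
opening: 0.001
grasp_force: 8.6
```

Emit:
{"name": "play_rows", "arguments": {"rows": [{"dp": [0,0,-0.1],"turn": [0,0,0],"fingers": 1},{"dp": [0,0,-0.1],"turn": [0,0,0],"fingers": 1},{"dp": [0,0,-0.1],"turn": [0,0,0],"fingers": 1},{"dp": [0,0,0],"turn": [0,0,0],"fingers": 1}]}}

```text
clock: 4.42
eef_pos: [504.6, 25.0, 140.8]
tcp_rot: [-3.141, -0.001, -0.187]
contact_force: [-2.0, 0.7, 5.1]
opening: -0.001
grasp_force: 2.8
```

Emit:
{"name": "play_rows", "arguments": {"rows": [{"dp": [0,0,-0.2],"turn": [0,0,0],"fingers": 1},{"dp": [0,0,-0.3],"turn": [0,0,0],"fingers": 1},{"dp": [0,0,-0.5],"turn": [0,0,0],"fingers": 1},{"dp": [0,0,-0.5],"turn": [0,0,0],"fingers": 0},{"dp": [0,0,-0.8],"turn": [0,0,0],"fingers": 0}]}}

```text
clock: 4.83
eef_pos: [502.7, 24.8, 231.2]
tcp_rot: [3.141, 0.004, -0.187]
contact_force: [0.7, -0.2, 0.2]
opening: 0.27
grasp_force: 0.0
```

Emit:
{"name": "play_rows", "arguments": {"rows": [{"dp": [0,0,-0.7],"turn": [0,0,0],"fingers": 0},{"dp": [0,0,0],"turn": [0,0,0],"fingers": 0},{"dp": [0,0,0],"turn": [0,0,0],"fingers": 0},{"dp": [0,0,0],"turn": [0,0,0],"fingers": 0},{"dp": [0,0,0],"turn": [0,0,0],"fingers": 0}]}}

```text
clock: 5.25
eef_pos: [503.4, 24.9, 258.7]
tcp_rot: [3.141, 0.002, -0.187]
contact_force: [-0.1, 0.4, 0.1]
opening: 0.972
grasp_force: 0.0
```

```bash
python3 - <<'E'
from h import *
f=r.grab_frame("wrist"); cv2.imwrite("pics/w2.png",f["pixels"][:,:,::-1])
for c in blue(f,minA=400):print(c.min(0),c.max(0),[rectw(f,c,z) for z in(160,)])
E
```

```text
[238 145] [280 239] [(array([505. ,  28.1]), array([31.1, 75.2]), -0.188)]
```

View pics/w2.png

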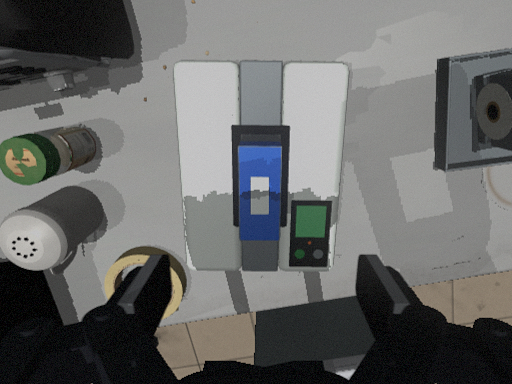

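The cassette has popped up (cap at px (259,193)), centred at about (505,27), yaw -0.188. Going down to grip it.

Emit:
{"name": "play_rows", "arguments": {"rows": [{"dp": [0.02,-0.05,0.8],"turn": [0,0,0],"fingers": 0},{"dp": [0,0,0.8],"turn": [0,0,0],"fingers": 0},{"dp": [0,0,0.8],"turn": [0,0,0],"fingers": 0},{"dp": [0,0,0.6],"turn": [0,0,0],"fingers": 0},{"dp": [0,0,0.3],"turn": [0,0,0],"fingers": 0}]}}

```text
clock: 5.72
eef_pos: [502.7, 26.6, 123.8]
tcp_rot: [3.14, 0.006, -0.187]
contact_force: [-0.5, 0.3, 0.3]
opening: 0.999
grasp_force: 0.0
```

Emit:
{"name": "play_rows", "arguments": {"force": 30, "rows": [{"dp": [0,0,0],"turn": [0,0,0],"fingers": 1},{"dp": [0,0,0],"turn": [0,0,0],"fingers": 1},{"dp": [0,0,0],"turn": [0,0,0],"fingers": 1},{"dp": [0,0,0],"turn": [0,0,0],"fingers": 1},{"dp": [0,0,0],"turn": [0,0,0],"fingers": 1}]}}

```text
clock: 6.13
eef_pos: [506.2, 26.8, 129.0]
tcp_rot: [-3.141, -0.002, -0.187]
contact_force: [-0.7, 0.2, 2.7]
opening: 0.37
grasp_force: 36.7
```

Emit:
{"name": "play_rows", "arguments": {"rows": [{"dp": [0,0,-0.1],"turn": [0,0,0],"fingers": 1},{"dp": [0,0,-0.1],"turn": [0,0,0],"fingers": 1},{"dp": [0,0,0],"turn": [0,0,0],"fingers": 1}]}}

```text
clock: 6.38
eef_pos: [506.0, 26.8, 137.1]
tcp_rot: [-3.141, -0.002, -0.187]
contact_force: [-0.4, -0.1, -1.8]
opening: 0.37
grasp_force: 36.3
```

Emit:
{"name": "play_rows", "arguments": {"rows": [{"dp": [0,0,-0.2],"turn": [0,0,0],"fingers": 1},{"dp": [0,0,-0.4],"turn": [0,0,0],"fingers": 1},{"dp": [0,0,-0.6],"turn": [0,0,0],"fingers": 1},{"dp": [0,0,-0.7],"turn": [0,0,0],"fingers": 1},{"dp": [0,0,-0.6],"turn": [0,0,0],"fingers": 1}]}}

```text
clock: 6.8
eef_pos: [505.3, 26.8, 237.8]
tcp_rot: [-3.142, -0.0, -0.187]
contact_force: [0.7, -0.4, -1.5]
opening: 0.369
grasp_force: 36.2
```

Emit:
{"name": "play_rows", "arguments": {"rows": [{"dp": [0.09,0.5,0],"turn": [0,0,0],"fingers": 1},{"dp": [0.16,0.9,0],"turn": [0,0,0],"fingers": 1},{"dp": [0.18,0.98,0],"turn": [0,0,0],"fingers": 1},{"dp": [0.18,0.98,0],"turn": [0,0,0],"fingers": 1},{"dp": [0.18,0.98,0],"turn": [0,0,0],"fingers": 1}]}}

```text
clock: 7.22
eef_pos: [503.8, -151.3, 236.7]
tcp_rot: [3.142, -0.001, -0.187]
contact_force: [1.2, 0.1, -1.3]
opening: 0.373
grasp_force: 36.2
```

Emit:
{"name": "play_rows", "arguments": {"rows": [{"dp": [0.18,0.98,0],"turn": [0,0,0],"fingers": 1},{"dp": [0.18,0.98,0],"turn": [0,0,0],"fingers": 1},{"dp": [0.18,0.98,0],"turn": [0,0,0],"fingers": 1},{"dp": [0.18,0.98,0],"turn": [0,0,-0.5],"fingers": 1},{"dp": [0.1,0.6,0],"turn": [0,0,-0.5],"fingers": 1}]}}

```text
clock: 7.63
eef_pos: [503.4, -337.2, 236.5]
tcp_rot: [3.14, -0.0, -0.082]
contact_force: [0.1, 0.7, -0.7]
opening: 0.367
grasp_force: 36.3
```

Emit:
{"name": "play_rows", "arguments": {"rows": [{"dp": [0,0,0],"turn": [0,0,-0.5],"fingers": 1},{"dp": [0,0,0],"turn": [0,0,0],"fingers": 1}]}}

```text
clock: 7.8
eef_pos: [503.5, -334.9, 236.0]
tcp_rot: [-3.141, 0.0, -0.03]
contact_force: [0.1, 0.2, -1.2]
opening: 0.372
grasp_force: 36.2
```

```bash
python3 - <<'E'
from h import *
f=r.grab_frame("wrist"); cv2.imwrite("pics/w3.png",f["pixels"][:,:,::-1])
for c in blue(f,minA=400):print(c.min(0),c.max(0),[rectw(f,c,z) for z in(91,)])
f=r.grab_frame("top"); cv2.imwrite("pics/t3.png",cv2.resize(f["pixels"][120:240,150:380,::-1],None,fx=3.2,fy=3.2,interpolation=cv2.INTER_CUBIC))
E
```

```text
[222 195] [306 366] [(array([ 390.7, -330.8]), array([ 79.6, 195.9]), -0.042)]
[134 130] [186 214] [(array([ 512.2, -244.5]), array([76.6, 37.5]), 0.043)]
```

View pics/w3.png

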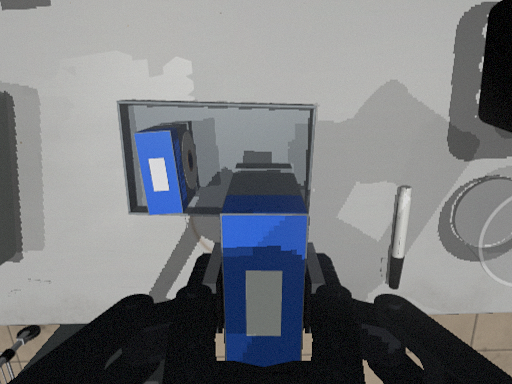

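The wrist view shows the tray rim corners at (119,102), (316,105) and (129,213). The full cassette's cap corners are at (138,132), (174,130), (184,211) and (148,213), and the held cassette is above the free half.

```bash
python3 - <<'E'
from h import *
f=r.grab_frame("wrist")
print([ray(f,u,v,26)[:2].round(1) for u,v in((119,102),(316,105),(129,213))])
c=np.array([(138,132),(174,130),(184,211),(148,213)]);print([ray(f,u,v,91)[:2].round(1) for u,v in c],rectw(f,c,91))
E
```

```text
[array([ 572.8, -187.2]), array([ 563.1, -388.6]), array([ 451.5, -178.2])]
[array([ 549.5, -226.7]), array([ 550.1, -257.7]), array([ 476. , -258.4]), array([ 475.1, -224.8])] (array([ 512.6, -241.3]), array([74.7, 33.5]), 0.008)
```

Emit:
{"name": "play_rows", "arguments": {"rows": [{"dp": [0,0,0.5],"turn": [0,0,0],"fingers": 1},{"dp": [0,0,0.9],"turn": [0,0,0],"fingers": 1},{"dp": [0,0,0.9],"turn": [0,0,0],"fingers": 1},{"dp": [0,0,0.9],"turn": [0,0,0],"fingers": 1},{"dp": [0,0,0.7],"turn": [0,0,0],"fingers": 1}]}}

```text
clock: 8.37
eef_pos: [503.4, -331.7, 77.9]
tcp_rot: [-3.141, 0.001, -0.03]
contact_force: [-0.4, 0.6, -1.8]
opening: 0.368
grasp_force: 36.2
```

Emit:
{"name": "play_rows", "arguments": {"rows": [{"dp": [0,0,0.2],"turn": [0,0,0],"fingers": 1},{"dp": [0,0,0.05],"turn": [0,0,0],"fingers": 1},{"dp": [0,0,0.05],"turn": [0,0,0],"fingers": 1},{"dp": [0,0,0],"turn": [0,0,0],"fingers": 1}]}}

```text
clock: 8.7
eef_pos: [505.2, -333.8, 69.6]
tcp_rot: [3.14, -0.002, -0.03]
contact_force: [-0.1, -0.2, -0.9]
opening: 0.368
grasp_force: 36.1
```

Emit:
{"name": "play_rows", "arguments": {"rows": [{"dp": [0,0,0.06],"turn": [0,0,0],"fingers": 1},{"dp": [0,0,0.05],"turn": [0,0,0],"fingers": 1},{"dp": [0,0,0.04],"turn": [0,0,0],"fingers": 1},{"dp": [0,0,0],"turn": [0,0,0],"fingers": 1}]}}

```text
clock: 9.03
eef_pos: [504.0, -333.6, 62.2]
tcp_rot: [3.141, -0.0, -0.03]
contact_force: [-0.8, 0.3, -1.5]
opening: 0.367
grasp_force: 36.1
```

Emit:
{"name": "play_rows", "arguments": {"rows": [{"dp": [0,0,0.03],"turn": [0,0,0],"fingers": 1},{"dp": [0,0,0],"turn": [0,0,0],"fingers": 1}]}}

```text
clock: 9.2
eef_pos: [503.9, -333.5, 60.7]
tcp_rot: [-3.142, -0.0, -0.03]
contact_force: [1.0, 0.2, -0.7]
opening: 0.37
grasp_force: 36.1
```

Emit:
{"name": "play_rows", "arguments": {"rows": [{"dp": [0,0,0.025],"turn": [0,0,0],"fingers": 1},{"dp": [0,0,0],"turn": [0,0,0],"fingers": 1}]}}

```text
clock: 9.37
eef_pos: [504.1, -333.5, 60.1]
tcp_rot: [3.142, -0.0, -0.03]
contact_force: [-1.7, 1.4, 3.8]
opening: 0.37
grasp_force: 36.7
```

Emit:
{"name": "play_rows", "arguments": {"rows": [{"dp": [0,0,0.025],"turn": [0,0,0],"fingers": 1},{"dp": [0,0,0],"turn": [0,0,0],"fingers": 1}]}}

```text
clock: 9.53
eef_pos: [504.2, -333.5, 60.0]
tcp_rot: [3.141, -0.0, -0.03]
contact_force: [-2.7, 2.6, 13.3]
opening: 0.37
grasp_force: 38.2
```

Emit:
{"name": "play_rows", "arguments": {"rows": [{"dp": [0,0,-0.03],"turn": [0,0,0],"fingers": 1},{"dp": [0,0,0],"turn": [0,0,0],"fingers": 0.3},{"dp": [0,0,0],"turn": [0,0,0],"fingers": 0.3},{"dp": [0,0,0],"turn": [0,0,0],"fingers": 0.3},{"dp": [0,0,0],"turn": [0,0,0],"fingers": 0.3}]}}

```text
clock: 9.95
eef_pos: [503.9, -333.4, 59.7]
tcp_rot: [-3.141, 0.0, -0.03]
contact_force: [-0.1, 0.0, -0.5]
opening: 0.701
grasp_force: 0.0
```

Emit:
{"name": "play_rows", "arguments": {"rows": [{"dp": [0,0,-0.2],"turn": [0,0,0],"fingers": 0.3},{"dp": [0,0,-0.5],"turn": [0,0,0],"fingers": 0.3},{"dp": [0,0,-0.9],"turn": [0,0,0],"fingers": 0.3},{"dp": [0,0,-0.9],"turn": [0,0,0],"fingers": 0.3},{"dp": [0,0,-0.9],"turn": [0,0,0],"fingers": 0.3}]}}

```text
clock: 10.37
eef_pos: [503.6, -333.2, 197.6]
tcp_rot: [-3.141, 0.001, -0.03]
contact_force: [0.4, -0.5, 0.6]
opening: 0.701
grasp_force: 0.0
```

Emit:
{"name": "play_rows", "arguments": {"rows": [{"dp": [0.1,-0.6,-0.3],"turn": [0,0,-0.3],"fingers": 0},{"dp": [0.1,-0.9,0],"turn": [0,0,0],"fingers": 0},{"dp": [0,-0.8,0],"turn": [0,0,0],"fingers": 0},{"dp": [0,0,0],"turn": [0,0,0],"fingers": 0},{"dp": [0,0,0],"turn": [0,0,0],"fingers": 0}]}}

```text
clock: 10.78
eef_pos: [512.7, -240.2, 208.6]
tcp_rot: [3.141, -0.0, 0.004]
contact_force: [0.3, -0.1, -0.3]
opening: 1.002
grasp_force: 0.0
```

```bash
python3 - <<'E'
from h import *
f=r.grab_frame("wrist"); cv2.imwrite("pics/w4.png",f["pixels"][:,:,::-1])
for c in blue(f,minA=400):print(c.min(0),c.max(0),[rectw(f,c,z) for z in(91,)])
E
```

```text
[347 152] [401 243] [(array([ 503.5, -329.6]), array([37.3, 78.6]), -0.039)]
[244 143] [285 232] [(array([ 512. , -241.7]), array([75.9, 31.9]), 0.045)]
```

View pics/w4.png

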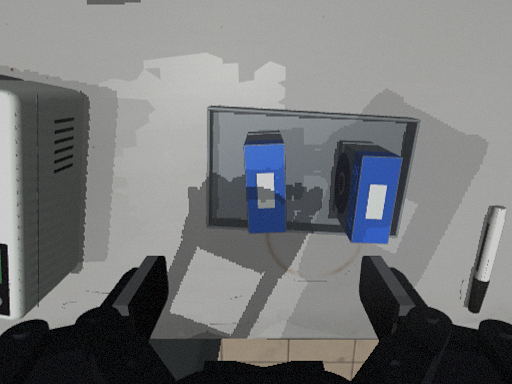

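The empty cassette stands upright in the free half. The full one is at (512,-242), yaw 0.045, with clear space for the fingers.

Emit:
{"name": "play_rows", "arguments": {"rows": [{"dp": [0,0.04,0.7],"turn": [0,0,-0.39],"fingers": 0},{"dp": [0,0,0.9],"turn": [0,0,0],"fingers": 0},{"dp": [0,0,0.9],"turn": [0,0,0],"fingers": 0},{"dp": [0,0,0.8],"turn": [0,0,0],"fingers": 0},{"dp": [0,0,0.4],"turn": [0,0,0],"fingers": 0}]}}

```text
clock: 11.25
eef_pos: [510.6, -243.5, 56.2]
tcp_rot: [-3.14, 0.004, 0.041]
contact_force: [-1.5, 0.4, -0.8]
opening: 0.997
grasp_force: 0.0
```

Emit:
{"name": "play_rows", "arguments": {"force": 30, "rows": [{"dp": [0,0,0],"turn": [0,0,0],"fingers": 1},{"dp": [0,0,0],"turn": [0,0,0],"fingers": 1},{"dp": [0,0,0],"turn": [0,0,0],"fingers": 1},{"dp": [0,0,0],"turn": [0,0,0],"fingers": 1},{"dp": [0,0,0],"turn": [0,0,0],"fingers": 1}]}}

```text
clock: 11.67
eef_pos: [513.7, -243.7, 61.6]
tcp_rot: [3.141, -0.003, 0.042]
contact_force: [-0.4, 1.0, 2.1]
opening: 0.374
grasp_force: 31.3
```

Emit:
{"name": "play_rows", "arguments": {"rows": [{"dp": [0,0,-0.05],"turn": [0,0,0],"fingers": 1},{"dp": [0,0,-0.1],"turn": [0,0,0],"fingers": 1},{"dp": [0,0,0],"turn": [0,0,0],"fingers": 1}]}}

```text
clock: 11.92
eef_pos: [513.1, -243.4, 67.0]
tcp_rot: [3.141, -0.001, 0.042]
contact_force: [0.6, -0.8, -1.5]
opening: 0.369
grasp_force: 31.0
```

Emit:
{"name": "play_rows", "arguments": {"rows": [{"dp": [0,0,-0.5],"turn": [0,0,0],"fingers": 1},{"dp": [0,0,-0.9],"turn": [0,0,0],"fingers": 1},{"dp": [0,0,-0.95],"turn": [0,0,0],"fingers": 1},{"dp": [0,0,-0.95],"turn": [0,0,0],"fingers": 1},{"dp": [0,0,-0.9],"turn": [0,0,0],"fingers": 1}]}}

```text
clock: 12.33
eef_pos: [512.3, -243.0, 236.1]
tcp_rot: [3.141, -0.0, 0.042]
contact_force: [0.4, -0.2, -1.6]
opening: 0.371
grasp_force: 31.1
```

Emit:
{"name": "play_rows", "arguments": {"rows": [{"dp": [0.1,-0.45,0],"turn": [0,0,0],"fingers": 1},{"dp": [0,-0.9,0],"turn": [0,0,0],"fingers": 1},{"dp": [0,-0.95,0],"turn": [0,0,0],"fingers": 1},{"dp": [0,-0.95,0],"turn": [0,0,0],"fingers": 1},{"dp": [0,-0.95,0],"turn": [0,0,0],"fingers": 1}]}}

```text
clock: 12.75
eef_pos: [509.0, -73.7, 234.1]
tcp_rot: [3.142, -0.0, 0.041]
contact_force: [1.8, -1.2, -1.8]
opening: 0.366
grasp_force: 31.7
```

Emit:
{"name": "play_rows", "arguments": {"rows": [{"dp": [0,-0.95,0],"turn": [0,0,0],"fingers": 1},{"dp": [0,-0.95,0],"turn": [0,0,0],"fingers": 1},{"dp": [0,-0.65,0],"turn": [0,0,0.7],"fingers": 1},{"dp": [0,0,0],"turn": [0,0,0.8],"fingers": 1},{"dp": [0,0,0],"turn": [0,0,0.7],"fingers": 1}]}}

```text
clock: 13.17
eef_pos: [504.9, 28.5, 234.1]
tcp_rot: [-3.142, -0.0, -0.189]
contact_force: [0.5, 0.3, -1.8]
opening: 0.368
grasp_force: 31.8
```

Emit:
{"name": "play_rows", "arguments": {"rows": [{"dp": [0,0,0],"turn": [0,0,0],"fingers": 1},{"dp": [0,0,0],"turn": [0,0,0],"fingers": 1}]}}

```text
clock: 13.33
eef_pos: [505.1, 26.8, 234.0]
tcp_rot: [3.141, -0.0, -0.186]
contact_force: [0.5, 0.1, -1.5]
opening: 0.369
grasp_force: 31.8
```

```bash
python3 - <<'E'
from h import *
print(r.sense()["eef_pos"],r.sense()["tcp_rot"])
f=r.grab_frame("wrist"); cv2.imwrite("pics/w5.png",f["pixels"][:,:,::-1])
for n,p in(("w3",cv2.imread("pics/w3.png")[:,:,::-1]),("w5",f["pixels"])):
    for c in blue({"pixels":p},minA=3000):
        print(n,c.min(0),c.max(0),c[c[:,1]>c[:,1].max()-3].mean(0),cv2.boxPoints(cv2.minAreaRect(c)).round(1).tolist())
E
```

```text
[505.09859452  26.82991094 233.9538098 ] [ 3.14148752e+00 -4.22410565e-05 -1.85687901e-01]
w3 [222 195] [306 366] [263.   364.72] [[222.0, 195.0], [306.0, 195.0], [306.0, 366.0], [222.0, 366.0]]
w3 [134 130] [186 214] [164.08571429 213.05714286] [[133.39999389648438, 132.0], [175.8000030517578, 125.5], [188.89999389648438, 210.8000030517578], [146.5, 217.3000030517578]]
w5 [222 195] [305 366] [263.   364.92] [[222.0, 195.0], [305.0, 195.0], [305.0, 366.0], [222.0, 366.0]]
```

View pics/w5.png

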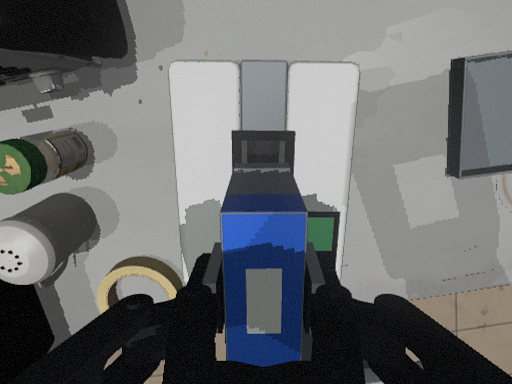

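The held full cassette lies in the gripper the same way as the empty one did (cap at px 222–305 × 195–366). It is lined up over the bay, so I'm lowering it.

Emit:
{"name": "play_rows", "arguments": {"rows": [{"dp": [0.01,0,0.4],"turn": [0,0,0],"fingers": 1},{"dp": [0,0,0.5],"turn": [0,0,0],"fingers": 1},{"dp": [0,0,0.35],"turn": [0,0,0],"fingers": 1},{"dp": [0,0,0.1],"turn": [0,0,0],"fingers": 1},{"dp": [0,0,0],"turn": [0,0,0],"fingers": 1}]}}

```text
clock: 13.8
eef_pos: [504.9, 26.3, 179.0]
tcp_rot: [3.141, 0.002, -0.188]
contact_force: [-0.2, 0.4, -1.9]
opening: 0.371
grasp_force: 31.7
```

Emit:
{"name": "play_rows", "arguments": {"rows": [{"dp": [0,0,0.08],"turn": [0,0,0],"fingers": 1},{"dp": [0,0,0.08],"turn": [0,0,0],"fingers": 1},{"dp": [0,0,0],"turn": [0,0,0],"fingers": 1}]}}

```text
clock: 14.05
eef_pos: [505.8, 26.6, 173.7]
tcp_rot: [-3.141, -0.0, -0.188]
contact_force: [-0.0, -0.7, -2.1]
opening: 0.367
grasp_force: 31.7
```

Emit:
{"name": "play_rows", "arguments": {"rows": [{"dp": [0,0,0.08],"turn": [0,0,0],"fingers": 1},{"dp": [0,0,0.08],"turn": [0,0,0],"fingers": 1},{"dp": [0,0,0],"turn": [0,0,0],"fingers": 1}]}}

```text
clock: 14.3
eef_pos: [505.4, 26.7, 166.7]
tcp_rot: [3.142, 0.0, -0.188]
contact_force: [-0.1, -0.5, -2.8]
opening: 0.37
grasp_force: 31.7
```

Emit:
{"name": "play_rows", "arguments": {"rows": [{"dp": [0,0,0.08],"turn": [0,0,0],"fingers": 1},{"dp": [0,0,0.08],"turn": [0,0,0],"fingers": 1},{"dp": [0,0,0],"turn": [0,0,0],"fingers": 1}]}}

```text
clock: 14.55
eef_pos: [505.2, 26.7, 160.0]
tcp_rot: [3.141, 0.001, -0.188]
contact_force: [0.0, 0.4, -1.6]
opening: 0.366
grasp_force: 31.7
```

Emit:
{"name": "play_rows", "arguments": {"rows": [{"dp": [0,0,0.08],"turn": [0,0,0],"fingers": 1},{"dp": [0,0,0.08],"turn": [0,0,0],"fingers": 1},{"dp": [0,0,0],"turn": [0,0,0],"fingers": 1}]}}

```text
clock: 14.8
eef_pos: [505.3, 26.7, 153.6]
tcp_rot: [3.141, 0.001, -0.188]
contact_force: [0.5, -0.6, -2.0]
opening: 0.373
grasp_force: 31.7
```

In the bay with no side force.

Emit:
{"name": "play_rows", "arguments": {"rows": [{"dp": [0,0,0.1],"turn": [0,0,0],"fingers": 1},{"dp": [0,0,0.1],"turn": [0,0,0],"fingers": 1},{"dp": [0,0,0.1],"turn": [0,0,0],"fingers": 1},{"dp": [0,0,0],"turn": [0,0,0],"fingers": 1}]}}

```text
clock: 15.13
eef_pos: [505.1, 26.6, 141.3]
tcp_rot: [3.141, 0.001, -0.188]
contact_force: [-0.5, -0.6, -1.4]
opening: 0.369
grasp_force: 31.7
```

Emit:
{"name": "play_rows", "arguments": {"rows": [{"dp": [0,0,0.08],"turn": [0,0,0],"fingers": 1},{"dp": [0,0,0.08],"turn": [0,0,0],"fingers": 1},{"dp": [0,0,0.08],"turn": [0,0,0],"fingers": 1},{"dp": [0,0,0],"turn": [0,0,0],"fingers": 1}]}}

```text
clock: 15.47
eef_pos: [505.3, 26.7, 132.0]
tcp_rot: [3.141, 0.001, -0.188]
contact_force: [-0.1, -1.1, -1.6]
opening: 0.367
grasp_force: 31.7
```

Emit:
{"name": "play_rows", "arguments": {"rows": [{"dp": [0,0,0.05],"turn": [0,0,0],"fingers": 1},{"dp": [0,0,0],"turn": [0,0,0],"fingers": 1},{"dp": [0,0,0],"turn": [0,0,0],"fingers": 0.3},{"dp": [0,0,0],"turn": [0,0,0],"fingers": 0.2},{"dp": [0,0,0],"turn": [0,0,0],"fingers": 0.2}]}}

```text
clock: 15.88
eef_pos: [505.8, 26.7, 130.9]
tcp_rot: [-3.141, -0.0, -0.188]
contact_force: [-0.4, 0.2, -0.1]
opening: 0.78
grasp_force: 0.0
```

Emit:
{"name": "play_rows", "arguments": {"rows": [{"dp": [0,0,0],"turn": [0,0,0],"fingers": 0.2},{"dp": [0,0,-0.2],"turn": [0,0,0],"fingers": 0.2},{"dp": [0,0,-0.5],"turn": [0,0,0],"fingers": 0.2},{"dp": [0,0,-0.6],"turn": [0,0,0],"fingers": 0.2},{"dp": [0,0,-0.3],"turn": [0,0,0],"fingers": 0.2}]}}

```text
clock: 16.3
eef_pos: [506.6, 26.7, 197.5]
tcp_rot: [-3.141, -0.002, -0.188]
contact_force: [0.4, -0.6, -0.1]
opening: 0.799
grasp_force: 0.0
```

Emit:
{"name": "play_rows", "arguments": {"rows": [{"dp": [0,0,0],"turn": [0,0,0],"fingers": 1},{"dp": [0,0,0],"turn": [0,0,0],"fingers": 1},{"dp": [0,0,0],"turn": [0,0,0],"fingers": 1},{"dp": [0,0,0],"turn": [0,0,0],"fingers": 1},{"dp": [0,0,0],"turn": [0,0,0],"fingers": 1}]}}

```text
clock: 16.72
eef_pos: [505.0, 26.7, 193.8]
tcp_rot: [3.141, 0.002, -0.188]
contact_force: [0.3, 0.3, -0.5]
opening: 0.087
grasp_force: 0.0
```

Emit:
{"name": "play_rows", "arguments": {"rows": [{"dp": [0,0,0],"turn": [0,0,0],"fingers": 1},{"dp": [0,0,0],"turn": [0,0,0],"fingers": 1},{"dp": [0,0,0],"turn": [0,0,0],"fingers": 1}]}}

```text
clock: 16.97
eef_pos: [505.5, 26.7, 194.4]
tcp_rot: [3.141, 0.001, -0.188]
contact_force: [-0.2, 0.0, -0.3]
opening: -0.003
grasp_force: 0.0
```

Emit:
{"name": "play_rows", "arguments": {"rows": [{"dp": [0,0,0.3],"turn": [0,0,0],"fingers": 1},{"dp": [0,0,0.3],"turn": [0,0,0],"fingers": 1},{"dp": [0,0,0.15],"turn": [0,0,0],"fingers": 1},{"dp": [0,0,0.05],"turn": [0,0,0],"fingers": 1},{"dp": [0,0,0],"turn": [0,0,0],"fingers": 1}]}}

```text
clock: 17.38
eef_pos: [505.3, 26.7, 162.2]
tcp_rot: [3.141, 0.001, -0.188]
contact_force: [0.0, 0.5, 0.4]
opening: 0.001
grasp_force: 0.0
```

Emit:
{"name": "play_rows", "arguments": {"rows": [{"dp": [0,0,0.05],"turn": [0,0,0],"fingers": 1},{"dp": [0,0,0.05],"turn": [0,0,0],"fingers": 1},{"dp": [0,0,0.05],"turn": [0,0,0],"fingers": 1},{"dp": [0,0,0.05],"turn": [0,0,0],"fingers": 1},{"dp": [0,0,0],"turn": [0,0,0],"fingers": 1}]}}

```text
clock: 17.8
eef_pos: [506.1, 26.7, 154.8]
tcp_rot: [-3.141, -0.001, -0.188]
contact_force: [0.7, 0.7, 3.2]
opening: -0.003
grasp_force: 1.6
```

Emit:
{"name": "play_rows", "arguments": {"rows": [{"dp": [0,0,0.05],"turn": [0,0,0],"fingers": 1},{"dp": [0,0,0.05],"turn": [0,0,0],"fingers": 1},{"dp": [0,0,0.05],"turn": [0,0,0],"fingers": 1},{"dp": [0,0,0.05],"turn": [0,0,0],"fingers": 1},{"dp": [0,0,0],"turn": [0,0,0],"fingers": 1}]}}

```text
clock: 18.22
eef_pos: [505.9, 26.7, 146.4]
tcp_rot: [-3.142, -0.0, -0.188]
contact_force: [0.8, -0.5, 4.7]
opening: 0.0
grasp_force: 2.2
```

Emit:
{"name": "play_rows", "arguments": {"rows": [{"dp": [0,0,0.05],"turn": [0,0,0],"fingers": 1},{"dp": [0,0,0.05],"turn": [0,0,0],"fingers": 1},{"dp": [0,0,0.05],"turn": [0,0,0],"fingers": 1},{"dp": [0,0,0],"turn": [0,0,0],"fingers": 1}]}}

```text
clock: 18.55
eef_pos: [505.9, 26.7, 140.6]
tcp_rot: [-3.141, -0.0, -0.188]
contact_force: [1.9, -0.1, 6.0]
opening: -0.002
grasp_force: 2.7
```

Emit:
{"name": "play_rows", "arguments": {"rows": [{"dp": [0,0,0.05],"turn": [0,0,0],"fingers": 1},{"dp": [0,0,0.05],"turn": [0,0,0],"fingers": 1},{"dp": [0,0,0],"turn": [0,0,0],"fingers": 1}]}}

```text
clock: 18.8
eef_pos: [506.0, 26.7, 136.7]
tcp_rot: [-3.141, -0.001, -0.188]
contact_force: [1.5, -0.8, 5.5]
opening: 0.002
grasp_force: 3.0
```

Emit:
{"name": "play_rows", "arguments": {"rows": [{"dp": [0,0,0.05],"turn": [0,0,0],"fingers": 1},{"dp": [0,0,0.05],"turn": [0,0,0],"fingers": 1},{"dp": [0,0,0],"turn": [0,0,0],"fingers": 1}]}}

```text
clock: 19.05
eef_pos: [506.0, 26.7, 132.7]
tcp_rot: [-3.141, -0.001, -0.188]
contact_force: [1.2, -0.2, 7.1]
opening: -0.001
grasp_force: 3.3
```

Emit:
{"name": "play_rows", "arguments": {"rows": [{"dp": [0,0,0.03],"turn": [0,0,0],"fingers": 1},{"dp": [0,0,0],"turn": [0,0,0],"fingers": 1}]}}

```text
clock: 19.22
eef_pos: [506.1, 26.7, 131.7]
tcp_rot: [-3.141, -0.001, -0.188]
contact_force: [0.9, -0.5, 6.5]
opening: -0.0
grasp_force: 3.4
```

Emit:
{"name": "play_rows", "arguments": {"rows": [{"dp": [0,0,0.03],"turn": [0,0,0],"fingers": 1},{"dp": [0,0,0],"turn": [0,0,0],"fingers": 1}]}}

```text
clock: 19.38
eef_pos: [506.1, 26.7, 130.5]
tcp_rot: [-3.141, -0.001, -0.188]
contact_force: [1.0, 0.1, 7.3]
opening: -0.007
grasp_force: 3.7
```

Emit:
{"name": "play_rows", "arguments": {"rows": [{"dp": [0,0,0.03],"turn": [0,0,0],"fingers": 1},{"dp": [0,0,0],"turn": [0,0,0],"fingers": 1}]}}

```text
clock: 19.55
eef_pos: [506.1, 26.7, 129.4]
tcp_rot: [-3.141, -0.001, -0.188]
contact_force: [1.6, 0.6, 8.5]
opening: 0.002
grasp_force: 3.8
```

Emit:
{"name": "play_rows", "arguments": {"rows": [{"dp": [0,0,0.02],"turn": [0,0,0],"fingers": 1},{"dp": [0,0,0],"turn": [0,0,0],"fingers": 1}]}}

```text
clock: 19.72
eef_pos: [506.1, 26.8, 128.9]
tcp_rot: [-3.141, -0.001, -0.188]
contact_force: [-0.8, 0.1, 12.0]
opening: -0.003
grasp_force: 6.1
```

Emit:
{"name": "play_rows", "arguments": {"rows": [{"dp": [0,0,0.02],"turn": [0,0,0],"fingers": 1},{"dp": [0,0,0],"turn": [0,0,0],"fingers": 1}]}}

```text
clock: 19.88
eef_pos: [506.1, 26.8, 128.4]
tcp_rot: [-3.141, -0.001, -0.188]
contact_force: [-2.7, 1.0, 17.4]
opening: 0.002
grasp_force: 8.5
```

Same force (17.4 N) as when it tripped before. Now I'll let it up slowly and watch for the force to drop.

Emit:
{"name": "play_rows", "arguments": {"rows": [{"dp": [0,0,-0.05],"turn": [0,0,0],"fingers": 1},{"dp": [0,0,-0.05],"turn": [0,0,0],"fingers": 1},{"dp": [0,0,-0.1],"turn": [0,0,0],"fingers": 1},{"dp": [0,0,-0.1],"turn": [0,0,0],"fingers": 1},{"dp": [0,0,0],"turn": [0,0,0],"fingers": 1}]}}

```text
clock: 20.3
eef_pos: [505.3, 26.7, 139.7]
tcp_rot: [3.141, 0.001, -0.188]
contact_force: [-0.1, 0.6, 0.6]
opening: 0.003
grasp_force: 0.0
```

The catch is holding it. Next I'll back off and look.

Emit:
{"name": "play_rows", "arguments": {"rows": [{"dp": [0,0,-0.4],"turn": [0,0,0],"fingers": 1},{"dp": [0,0,-0.9],"turn": [0,0,0],"fingers": 1},{"dp": [0,0,-0.9],"turn": [0,0,0],"fingers": 1},{"dp": [0,0,-0.8],"turn": [0,0,0],"fingers": 1},{"dp": [0,0,0],"turn": [0,0,0],"fingers": 1}]}}

```text
clock: 20.72
eef_pos: [508.3, 26.8, 265.1]
tcp_rot: [-3.14, -0.008, -0.188]
contact_force: [0.9, 0.4, 0.5]
opening: -0.003
grasp_force: 0.0
```

Emit:
{"name": "play_rows", "arguments": {"rows": [{"dp": [0,0.9,0],"turn": [0,0,0],"fingers": 1},{"dp": [0,0.9,0],"turn": [0,0,0],"fingers": 1},{"dp": [0,0,0],"turn": [0,0,0],"fingers": 1}]}}

```text
clock: 20.97
eef_pos: [490.4, -47.9, 258.7]
tcp_rot: [3.139, 0.002, -0.19]
contact_force: [-0.5, 0.3, 0.7]
opening: 0.001
grasp_force: 0.0
```

```bash
python3 - <<'E'
from h import *
f=r.grab_frame("wrist"); cv2.imwrite("pics/w6.png",f["pixels"][:,:,::-1])
for c in blue(f,minA=400):print(c.min(0),c.max(0),[rectw(f,c,z) for z in(136,160,91)])
E
```

```text
[147 143] [195 229] [(array([503.6,  26.5]), array([36.2, 74.7]), -0.192), (array([509.5,  18.4]), array([32.9, 67.9]), -0.192), (array([492.6,  41.5]), array([42.4, 87.4]), -0.192)]
```

View pics/w6.png

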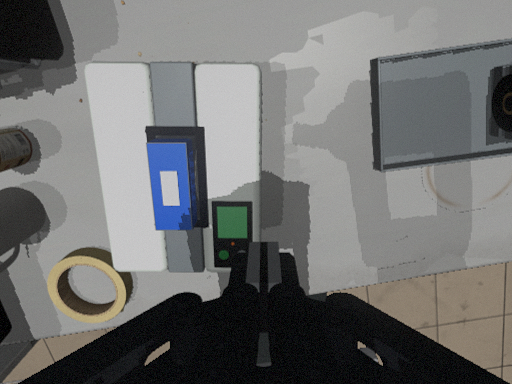

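The full cassette sits in the bay at px (171,186), at the caught height: its apparent size matches z = 136. The empty one is in the far half of the tray (right edge), and nothing is touching the robot.

```bash
python3 -c "
from rig import r
print(r.sign_off())"
```

```text
the job is handed in; nothing more can be done
None
```

The job is handed in after about 21 s of the 69 s allowed: the empty cassette stands upright in the free half of the tray, and the full one is caught down in the bay; pushing peaked at about 17 N both times.

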